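# Flip the fixture's guard cover open and press reset

## Task

With the fingertips, and without gripping anything, gently push the black handle of the inspection fixture's cover so that the cover swings up and over until it rests fully open by itself, and take the hand off it. Then press the green reset button inside the fixture all the way down and let it go. Leave the cover open, and leave the bottle, thumbscrew, sample part and cup where they stand.

Things in the scene. Friction and masses are not known exactly. Their poses are not given: they have to be found in the camera images.
- fixture: inspection fixture bolted to the table: an open-topped aluminium box 150 x 150 x 75 mm with 10 mm walls and a grey inner floor 18 mm above the table. Origin: centre of its underside. Its x axis points from its front face (two black thumb knobs, reaching 26 mm out) to the hinge side; its z axis is up. It stands turned up to 0.4 rad.
- cover (a joint): hinged cover that shuts the fixture: 0 rad shut (as at the start), positive as it swings up and over to the fixture's +x side, stop at 1.9 rad. Aluminium plate 148 x 150 x 5 mm, 0.22 to 0.36 kg with its handle; a light, slightly damped hinge without spring or latch. It balances at about 1.4 rad: let go below that it falls shut, above it it falls open and rests on the stop.
- cover_hinge (a point): point on the hinge axis, mid-width, at the top of the fixture's +x wall (75 mm above the table); the axis runs along the fixture's y. The cover plate's underside lies in the level plane through it when shut.
- cover_grip (a point): centre of the black handle: a round bar 18 mm in diameter and 65 mm long lying along the fixture's y axis, outside the fixture on its +y side, on a 10 mm thick steel arm (at the bar's inner end) that rises from the cover's edge. With the cover shut it lies 60 mm before the hinge (fixture -x), 117.5 mm to +y of mid-width and 70 mm above the hinge axis, and it turns with the cover about the hinge. Pushing it towards fixture +x, following its arc, opens the cover.
- reset_top (a point): centre of the top face of the green reset button, 30 mm in diameter, in a black housing on the fixture's inner floor, under the cover when that is shut; its place on the floor varies by a few centimetres.
- reset (a joint): travel of the reset button: 0 m up, 0.006 m fully down; pressed straight down, 5 N takes it fully down and a spring returns it.
- oil: amber oil bottle, 48 mm in diameter, 110 mm high, standing loose; origin at the centre of its underside. Bystander.
- thumbscrew: loose black thumbscrew standing on its head, 36 mm in diameter, 60 mm high with its steel stud; origin at the centre of its underside. Bystander.
- sample: loose stepped aluminium sample part, 60 x 40 x 38 mm; origin at the centre of its underside. Bystander.
- cup: loose red plastic cup, 64 mm in diameter, 70 mm high; origin at the centre of its underside. Bystander.

How it is judged:
On the way, in this order (a step that is already met when the one before it is completed fails the run):
1. the cover rests fully open by itself (joint above 1.8 rad), untouched by the fingers (value of joint cover above 1.8 rad and contact force between the fingers and cover below 0.3 N), for 0.3 s.
2. the reset button is pressed down (at least 4.5 of its 6 mm) with the cover open (value of joint cover above 1.8 rad and value of joint reset above 0.0045 m), for 0.1 s.
At the end, for the whole second after the job is handed in: the cover lies open on its stop (joint above 1.8 rad) and still, the reset button is back up (within 2 mm), and bottle, thumbscrew, sample and cup are within 20 mm of where they stood (value of joint cover above 1.8 rad and velocity of joint cover between -0.1 and 0.1 rad/s and value of joint reset below 0.002 m and distance of each of oil, thumbscrew, sample, cup from where it was at the start of the episode below 0.02 m); the robot touches nothing.
It fails at once if a bystander is lifted, carried, knocked or pushed more than 20 mm (distance of any of oil, thumbscrew, sample, cup from where it was at the start of the episode above 0.02 m).
It fails at once if the cover or its handle is gripped or struck: more than 35 N between fingers and cover (contact force between the fingers and cover above 35 N).
It also fails if it takes over 51 s, if anything falls off the work surface, if the arm or the gripper's body presses on something with over 40 N, if the wrist force passes 120 N, or if a joint passes its speed limit or range.

## Robot

A 6-joint arm with a two-finger parallel gripper is mounted at the origin on the work surface. World frame = base frame: x ahead of the robot, y to its left, z up, the work surface at z = 0. Lengths are in m, angles in rad, forces in N, time in s.
With the tool pointing down it reaches from about 0.25 to 0.775 m from the base axis. Payload 4 kg.
Tool frame: the origin (TCP) lies midway between the tips of the shut fingers; the grasp point (between the pads) lies 19 mm behind it (grip_depth is the distance from the TCP to the grasp point, in m); z points along the fingers, y is the direction in which the jaws open and shut (so a half turn about z gives the same grasp; the last joint's range is limited). The gripper opens to 85 mm and grips with 20 to 120 N. Pads are 22 mm wide; open, the fingers measure 114 mm over their backs; the gripper's body (76 mm by 85 mm) begins 54 mm behind the grasp point. The pads swing forward as they close: fully open they stand 13 mm farther back than shut.
Start: joints at [1.157, 0.087, 1.371, -0, 1.684, -0.103], TCP at [0.168, 0.524, 0.206] pointing down, gripper open.
Joint ranges: [-3.1, 3.1], [-0.76, 2.03], [0.27, 2.55], [-1.08, 4.22], [0.17, 2.65], [-2.57, 2.57]. Speed limits (rad/s): [2.79, 2.79, 3.14, 3.14, 3.14, 3.14].

## Interface

Orientations are given as a unit quaternion [w, x, y, z].
In Python, from workcell import observe, camera, hand_in, grip_depth gives the robot as it stands. The module is installed in compiled form; this text tells all that it offers.
- The arm moves only by the tool step_arm, never from a script. Its argument "steps" is a list of rows, each a list of 3 entries, a list of its own where there are three numbers: the gripper command: -1 is fully open, 1 is shut, values between are in proportion, then the shift along the world's x, y, z in cm, then the turn about the world's z in rad. A call has 1 to 8 rows; each row is the pose to reach, as a shift and turn from the pose commanded when the call began; what a row does not reach only later rows make up. A row lasts 1/12 s, in which the tool goes at most 41.7 mm and 7.16 degrees, less where a joint would pass 70% of its speed; a pose out of reach is approached as far as the arm can. A call with a gripper value outside its range is refused whole. The fingers move at their own pace and stop on an object; "grip_force" is the grip in N (left out, the last holds). Time passes only in rows, so rows that repeat a pose let the fingers close. It gives the time, the measured TCP pose, the force and the opening at its end, in the units of the state.
- observe(): the state, without advancing time (a new reading comes with each control period).
- camera(name): name is "scene" or "top" or "wrist"; returns a dict with "color" (384x512x3 uint8, red, green, blue), "fovy" (degrees; the focal length in pixels is half the picture's height over the tangent of half this angle, whatever the lens; pixels are square), "cx", "cy" (the principal point, pixels), "cam_to_world" (4x4, takes a point from camera to world coordinates). Camera axes: x right, y down, z forward; pixel columns grow to the right and rows downward; lengths in m; the calibration is good to about 2 mm. A picture is of the moment at which its call begins. There is no depth.
- hand_in(): hands the job in, once; it reports no verdict.
The state is a dict: "time": time; "qpos": joint angles; "dq": joint speeds; "joint_efforts": joint torques, N m; "eef_pos": TCP position; "orientation": TCP orientation; "force": force on the tool from outside, world axes, zero at the start; "ft_torque": the same for the moment, N m; "grip_width": finger opening in m.
Only numpy, scipy, OpenCV 4.12 (cv2) and the standard library are available. Lean on these libraries where they do the work, as an engineer would, in place of code of your own. Each camera call takes 0.05 s, during which the arm holds its last target. There are 200 camera calls.

## Working session

There is one attempt and no reset: what is moved stays moved. The work goes in short steps, Python scripts to look and compute and a tool call to move; the robot and the scene stay as the last step left them, time stands still between calls to the robot, and variables do not carry over. Pictures are saved under pics/ and viewed, about 8 in all and at most 12, crops included, and the job is handed in when it is done.

Besides the shell and the picture viewer there is one more tool, called after "Request:" by a JSON object that holds its "name" and its "arguments". step_arm: Moves the arm, as the interface text tells. Its arguments: {"type":"object","properties":{"steps":{"type":"array"},"grip_force":{"type":"number"}},"required":["steps"]}

```bash
mkdir -p pics
cat > h.py <<'E'
import numpy as np, cv2
from workcell import observe, camera, hand_in, grip_depth
def shot(n,f):
    c=camera(n); cv2.imwrite('pics/'+f,c['color'][:,:,::-1]); np.save('pics/'+f[:-4]+'.npy',c,allow_pickle=True); return c
def load(f): return np.load('pics/'+f+'.npy',allow_pickle=True).item()
def ray(c,u,v):
    f=c['color'].shape[0]/2/np.tan(np.radians(c['fovy'])/2)
    d=np.array([(u-c['cx'])/f,(v-c['cy'])/f,1]); T=c['cam_to_world']
    return T[:3,3],T[:3,:3]@d
def plane(c,u,v,z):
    o,d=ray(c,u,v); return o+d*(z-o[2])/d[2]
def proj(c,p):
    f=c['color'].shape[0]/2/np.tan(np.radians(c['fovy'])/2)
    T=c['cam_to_world']; q=T[:3,:3].T@(np.array(p)-T[:3,3]); return q[0]/q[2]*f+c['cx'],q[1]/q[2]*f+c['cy']
E
python3 - <<'E'
from h import *
a=shot('top','top0.png');b=shot('scene','scene0.png')
print(observe()); print(a['cam_to_world'],b['cam_to_world'],grip_depth)
E
```

```text
{'time': 0.1, 'qpos': array([ 1.15688715e+00,  8.79286990e-02,  1.37211094e+00, -1.12781467e-05,
        1.68364420e+00, -1.03139828e-01]), 'dq': array([-0.00162052, -0.00220743, -0.00348308, -0.00026542, -0.00118721,
        0.00171194]), 'joint_efforts': array([ 2.72713078e-03, -3.53015757e+01, -3.14218247e+01, -1.16375863e-04,
        7.91392144e-03,  3.34624394e-05]), 'eef_pos': array([0.1680071 , 0.5231735 , 0.20512627]), 'orientation': array([-2.61892087e-04,  1.54760688e-01,  9.87951434e-01, -1.01227616e-03]), 'force': array([-0.00196616, -0.24804731, -0.15878775]), 'ft_torque': array([ 0.01371586, -0.05107807, -0.00122802]), 'grip_width': 0.08526789447140858}
[[ 0.01912963 -0.99786185  0.06249634  0.45015192]
 [-0.99966245 -0.02018832 -0.01635264  0.00573942]
 [ 0.01757937 -0.06216242 -0.99791122  1.4382859 ]
 [ 0.          0.          0.          1.        ]] [[-0.08635991  0.58081172 -0.80944408  1.45293065]
 [ 0.99625539  0.05372551 -0.06774047  0.06666042]
 [ 0.00414334 -0.81226309 -0.58327653  0.77306645]
 [ 0.          0.          0.          1.        ]] 0.0187
```

View pics/top0.png

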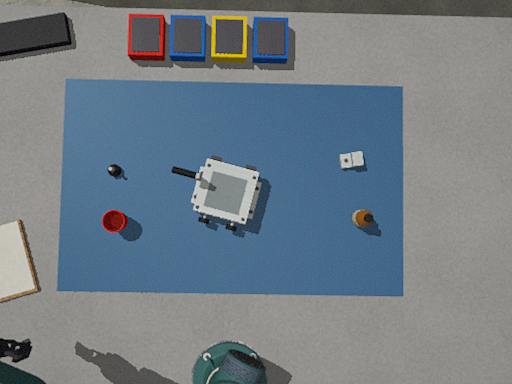

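View pics/scene0.png

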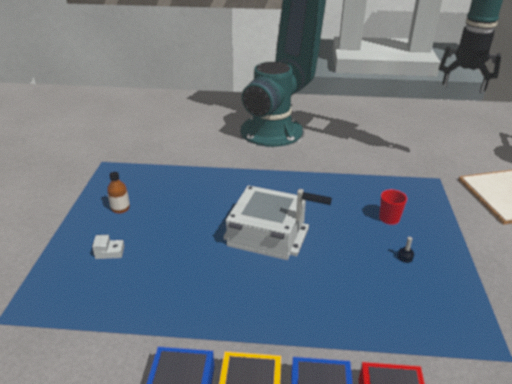

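Top view: up is +x and left is +y. The fixture is at about (227,190), with its knobs at (204,219) and (233,227). The black handle is at (172–197, 170–178), the cup at (115,221), the thumbscrew at (114,170), the sample at (351,160) and the bottle at (362,218). In the scene view the handle spans (303–331, 197).

Run:
```python
from h import *
c=load('top0'); im=c['color'].astype(int)
sub=np.zeros(im.shape[:2],np.uint8); 
m=((im.min(2)>150)).astype(np.uint8); sub[150:235,185:270]=m[150:235,185:270]
cs,_=cv2.findContours(sub,cv2.RETR_EXTERNAL,cv2.CHAIN_APPROX_NONE); k=max(cs,key=cv2.contourArea)
r=cv2.minAreaRect(cv2.convexHull(k)); B=cv2.boxPoints(r); print(r)
P=np.array([plane(c,*p,0.08) for p in B]); print(P.round(4), P.mean(0), [np.linalg.norm(P[i]-P[i-1]) for i in range(4)],[np.degrees(np.arctan2(*(P[i]-P[i-1])[[1,0]])) for i in range(4)])
d=((im.max(2)<60)).astype(np.uint8); s=np.zeros_like(d); s[155:190,160:205]=d[155:190,160:205]
n,l,st,ce=cv2.connectedComponentsWithStats(s); print(st,ce)
j=1+np.argmax(st[1:,4]); ys,xs=np.where(l==j); r=cv2.minAreaRect(np.c_[xs,ys].astype(np.float32)); print(r, plane(c,*r[0],0.145)); B=cv2.boxPoints(r)
print(np.array([plane(c,*p,0.145) for p in B]).round(4))
big=cv2.resize(c['color'][140:245,150:280,::-1],None,fx=6,fy=6,interpolation=cv2.INTER_CUBIC)
cv2.imwrite('pics/crop0.png',big[:600])
for n,(u,v,z) in dict(oil=(362,218,.06),ts=(114,170,.02),cup=(115,221,.06)).items(): print(n,plane(c,u,v,z).round(3))
```

```text
((223.82981872558594, 190.12966918945312), (58.756717681884766, 53.929901123046875), 15.124006271362305)
[[ 0.4811  0.1215  0.08  ]
 [ 0.626   0.0863  0.08  ]
 [ 0.5866 -0.0718  0.08  ]
 [ 0.442  -0.0354  0.08  ]] [0.5339248  0.02516159 0.08      ] [np.float64(0.16170994797572147), np.float64(0.14918174217455643), np.float64(0.1628595196873417), np.float64(0.14919299980433953)] [np.float64(76.00227978349498), np.float64(-13.667848908464027), np.float64(-103.99298944855732), np.float64(165.89064531329043)]
[[     0      0    512    384 196473]
 [   172    167     24     11    134]
 [   200    176      1      1      1]] [[255.54936811 191.5133428 ]
 [183.52985075 172.05223881]
 [200.         176.        ]]
((183.4884490966797, 172.0422821044922), (23.242033004760742, 5.613170623779297), 15.255118370056152) [0.57521365 0.13141741 0.145     ]
[[0.5755 0.1628 0.145 ]
 [0.5899 0.1593 0.145 ]
 [0.5749 0.1    0.145 ]
 [0.5606 0.1035 0.145 ]]
oil [ 0.464 -0.364  0.06 ]
ts [0.589 0.343 0.02 ]
cup [0.443 0.326 0.06 ]
```

View pics/crop0.png

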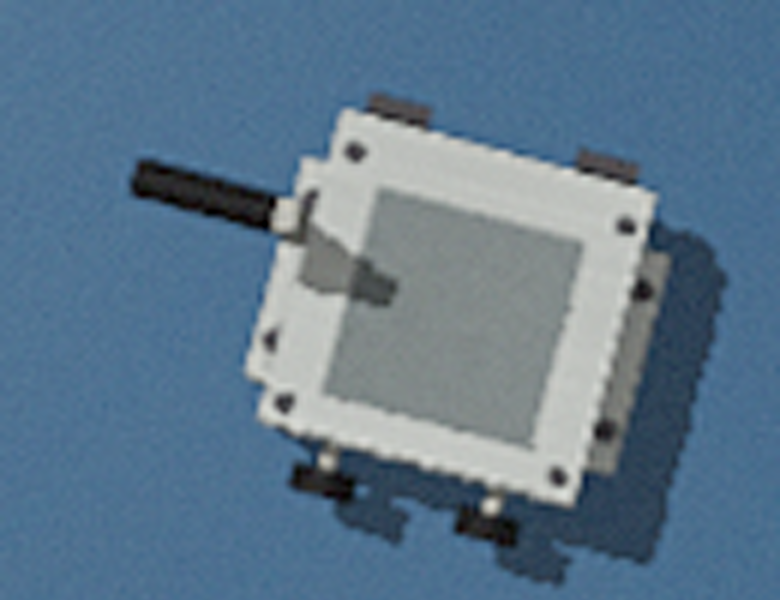

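The estimates agree: yaw is about -0.24 and the hinge about (0.605, 0.002). I'll move with the fingers shut to a point in front of the bar, on its −x side.

Request:
{"name": "step_arm", "arguments": {"steps": [[1,[3,-3,0],0.07],[1,[6,-6,0],0.07],[1,[9,-9,0],0.07],[1,[12,-12,0],0.07],[1,[15,-15,0],0.07],[1,[18,-18,0],0.07],[1,[20,-21,0],0.07],[1,[20,-21,0],0.07]], "grip_force": 20}}

```text
time: 0.77
eef_pos: [0.372, 0.308, 0.2056]
orientation: [0.001, 0.125, 0.992, -0.002]
force: [-0.7, 0.5, -1.0]
grip_width: 0.0002
```

Request:
{"name": "step_arm", "arguments": {"steps": [[1,[3,-3,0],0],[1,[6,-6,0],0],[1,[9,-9,0],0],[1,[12,-12,0],0],[1,[15.5,-15,0],0],[1,[15.5,-16.3,0],0],[1,[15.5,-16.3,-4],0],[1,[15.5,-16.3,-4],0]]}}

```text
time: 1.43
eef_pos: [0.5178, 0.1486, 0.1566]
orientation: [-0.009, 0.121, 0.993, -0.002]
force: [-2.0, -0.2, -3.6]
grip_width: -0.0
```

Run:
```python
from h import *
o=observe(); print(o['time'],o['eef_pos'],o['orientation'],o['force'],o['grip_width'])
c=shot('top','top1.png'); w=shot('wrist','w1.png')
cv2.imwrite('pics/mix1.png',np.hstack([cv2.resize(c['color'][120:260,120:300,::-1],(480,373)),cv2.resize(w['color'][:,:,::-1],(320,240)).repeat(1,0) if 0 else cv2.copyMakeBorder(cv2.resize(w['color'][:,:,::-1],(320,240)),0,133,0,0,0)]))
```

```text
1.4333 [0.51780815 0.1486426  0.15656065] [-0.00878466  0.12141765  0.99255953 -0.00248254] [-1.9592364  -0.23567026 -3.6106802 ] -4.318560990206686e-05
```

View pics/mix1.png

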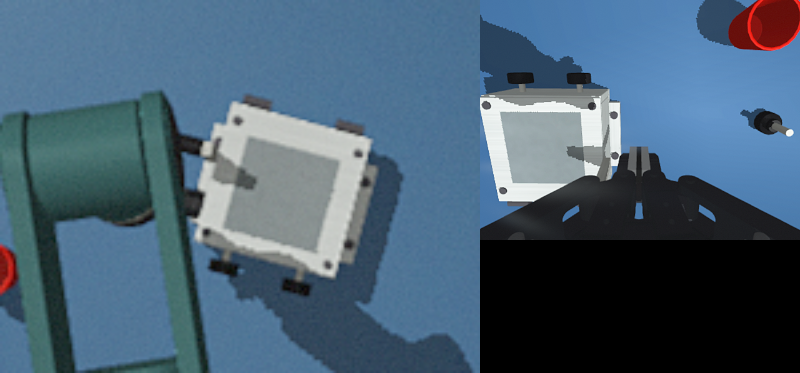

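The hand is in front of the handle, clear of the cover and the bystanders. The handle's inner end shows at about (190,143) in the crop. I'll lower, move slightly outward and then push along fixture +x.

Request:
{"name": "step_arm", "arguments": {"steps": [[1,[0.2,0.8,-1.5],0],[1,[0.2,0.8,-3],0],[1,[0.2,0.8,-3.5],0],[1,[1.2,0.5,-3.5],0],[1,[2.2,0.3,-3.5],0],[1,[2.7,0.2,-3.5],0],[1,[3.1,0.1,-3.5],0],[1,[3.1,0.1,-3.5],0]]}}

```text
time: 2.2
eef_pos: [0.5558, 0.1514, 0.1322]
orientation: [0.001, 0.12, 0.993, 0.0]
force: [0.8, 0.3, -0.3]
grip_width: -0.0004
```

Request:
{"name": "step_arm", "arguments": {"steps": [[1,[0.4,-0.1,0],0],[1,[0.8,-0.2,0],0],[1,[1.2,-0.3,0],0],[1,[1.6,-0.4,0],0],[1,[2.0,-0.5,0],0],[1,[2.4,-0.6,0],0],[1,[2.8,-0.7,0],0],[1,[3.2,-0.8,0],0]]}}

```text
time: 2.87
eef_pos: [0.5866, 0.1435, 0.1312]
orientation: [-0.0, 0.12, 0.993, 0.0]
force: [0.4, 0.7, -0.3]
grip_width: -0.0002
```

By now it should be touching the bar, but the force is about zero. I'll look.

Run:
```python
from h import *
c=shot('scene','s2.png'); w=shot('top','t2.png')
cv2.imwrite('pics/mix2.png',np.hstack([cv2.resize(c['color'][120:290,200:420,::-1],(440,340)),cv2.resize(w['color'][120:260,150:290,::-1],(340,340))]))
```

```text
(no output)
```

View pics/mix2.png

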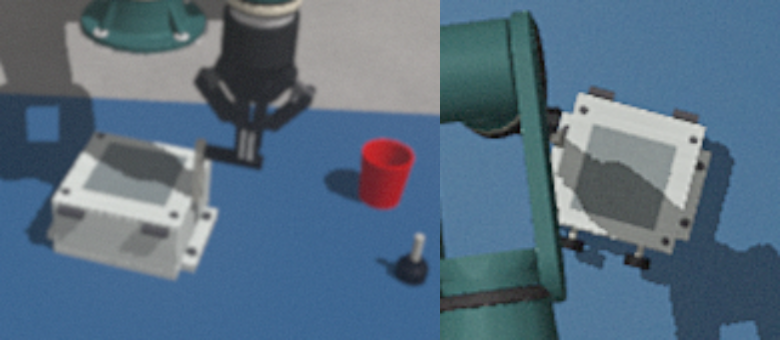

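The handle hasn't moved (scene ≈(302–331, 195–201)), and the finger still appears behind it. I'll triangulate the bar from the two initial views.

Run:
```python
from h import *
from scipy.optimize import least_squares
t=load('top0');s=load('scene0')
def bar(c,y0,y1,x0,x1):
    im=c['color'].astype(int);d=np.zeros(im.shape[:2],np.uint8);d[y0:y1,x0:x1]=(im.max(2)<60)[y0:y1,x0:x1]
    n,l,st,ce=cv2.connectedComponentsWithStats(d);j=1+np.argmax(st[1:,4]);ys,xs=np.where(l==j)
    return cv2.minAreaRect(np.c_[xs,ys].astype(np.float32))
rs=bar(s,185,212,295,340);rt=bar(t,155,190,160,205);print(rs,rt)
f=lambda p:np.r_[np.array(proj(t,p))-rt[0],np.array(proj(s,p))-rs[0]]
r=least_squares(f,[.57,.13,.145]);print(r.x,r.fun)
s2=load('s2');print('bar now',bar(s2,185,212,295,340))
print('tcp in scene',proj(s2,[.5866,.1435,.1312]), 'bar pred',proj(s2,[.5752,.1314,.145]))
# finger tip: grip lower
cv2.imwrite('pics/z2.png',cv2.resize(s2['color'][160:230,270:350,::-1],None,fx=8,fy=8,interpolation=cv2.INTER_CUBIC))
o=observe();print(o['eef_pos'],o['force'],o['ft_torque'])
```

```text
((316.173095703125, 198.13462829589844), (27.064027786254883, 5.295135974884033), 11.309932708740234) ((183.4884490966797, 172.0422821044922), (23.242033004760742, 5.613170623779297), 15.255118370056152)
[0.57506513 0.12986154 0.14640788] [ 0.54041252  0.01590082  0.45178857 -0.01029928]
bar now ((316.05657958984375, 197.69813537597656), (27.888999938964844, 6.020092010498047), 10.619654655456543)
tcp in scene (np.float64(322.40358519420647), np.float64(207.12490976408483)) bar pred (np.float64(317.27772651996435), np.float64(198.71593846919154))
[0.58677758 0.14342667 0.13107489] [0.15766852 0.49100839 0.02814383] [-0.02563606  0.00979754  0.02553774]
```

View pics/z2.png

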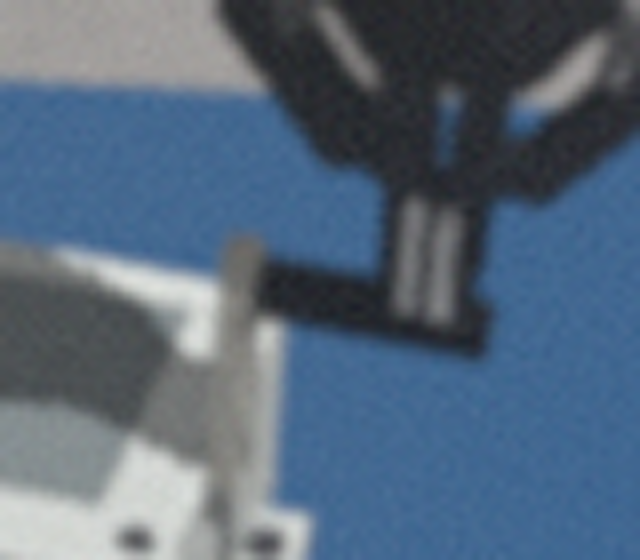

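The initial handle arc runs almost along the scene camera's line of sight, so this view can't settle it. I'll compare before and after on the cover, and add the wrist view.

Run:
```python
from h import *
w=shot('wrist','w2.png')
f=lambda n,y0,y1,x0,x1:cv2.resize(load(n)['color'][y0:y1,x0:x1,::-1],(390,290),interpolation=cv2.INTER_CUBIC)
cv2.imwrite('pics/mix3.png',np.vstack([np.hstack([f('scene0',170,270,215,350),f('s2',170,270,215,350)]),np.hstack([f('w1',0,384,0,512),f('w2',0,384,0,512)])]))
```

```text
(no output)
```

View pics/mix3.png

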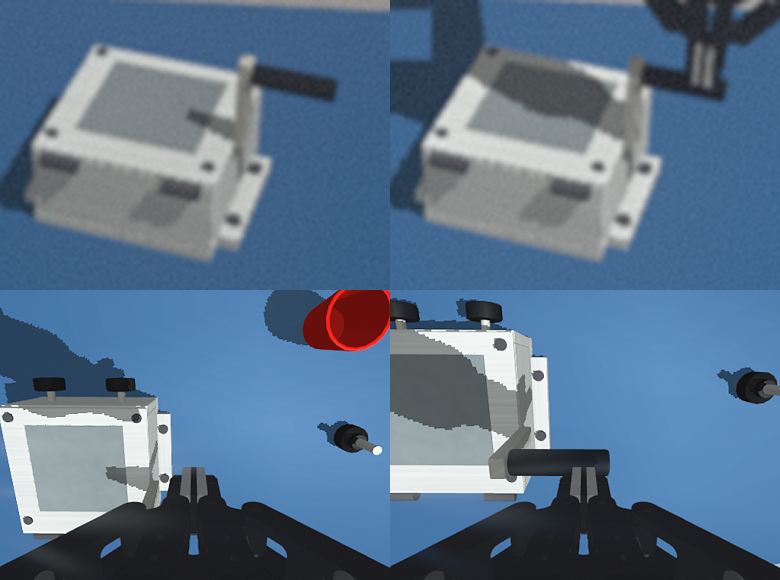

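Run:
```python
from h import *
for n,tcp in (('w1',[.5178,.1486,.1566]),('w2',[.5868,.1434,.1311])):
    w=load(n);T=w['cam_to_world'];print(n,T.round(3).tolist())
    print(' tcp',proj(w,tcp),'bar',proj(w,[.575,.131,.145]),'hinge',proj(w,[.605,.002,.08]))
    ex=np.array([.971,-.239,0]);ey=np.array([.239,.971,0])
w=load('w2');im=w['color'].astype(int)
# bar centre, ends in picture (mix scale 390/512, 290/384)
for u,v in ((508,462),(609,462)):
    U,V=(u-390)*512/390,(v-290)*384/290; print(U,V,plane(w,U,V,.145))
print(observe()['qpos'])
```

```text
w1 [[0.238, 0.937, 0.257, 0.452], [0.971, -0.227, -0.069, 0.166], [-0.006, 0.266, -0.964, 0.329], [0.0, 0.0, 0.0, 1.0]]
 tcp (np.float64(252.6797716043871), np.float64(228.6125575469183)) bar (np.float64(247.5011844819137), np.float64(308.6529617537841)) hinge (np.float64(116.24466397012111), np.float64(322.40773818555357))
w2 [[0.237, 0.933, 0.271, 0.517], [0.972, -0.227, -0.067, 0.16], [-0.001, 0.279, -0.96, 0.299], [0.0, 0.0, 0.0, 1.0]]
 tcp (np.float64(255.04835684379634), np.float64(232.27868242471408)) bar (np.float64(225.7241707907234), np.float64(227.46978102321538)) hinge (np.float64(76.41201786449335), np.float64(268.82839810712187))
154.9128205128205 227.75172413793103 [0.56668661 0.09622811 0.145     ]
287.5076923076923 227.75172413793103 [0.58252801 0.16125624 0.145     ]
[ 1.46129871e-01  2.31515946e-01  1.35514460e+00  9.26484566e-05
  1.55517364e+00 -1.18361864e+00]
```

Both views put the tip at the bar's near side or just past it, yet nothing has moved. I'll lift straight up, which is harmless either way, and look again.

Request:
{"name": "step_arm", "arguments": {"steps": [[1,[0,0,1],0],[1,[0,0,2],0],[1,[0,0,3],0],[1,[0,0,4],0],[1,[0,0,5],0],[1,[0,0,5],0],[1,[0,0,5],0]]}}

```text
time: 3.6
eef_pos: [0.5868, 0.1438, 0.1828]
orientation: [0.001, 0.12, 0.993, 0.0]
force: [-0.3, 0.4, -0.3]
grip_width: -0.0001
```

Run:
```python
from h import *
s=shot('scene','s4.png');w=shot('wrist','w4.png');o=observe();p=o['eef_pos'];print(p,o['force'])
a=s['color'][150:230,260:360,::-1].copy();a=cv2.resize(a,(480,384),interpolation=cv2.INTER_CUBIC)
def dot(im,uv,c): cv2.circle(im,(int(uv[0]),int(uv[1])),4,c,1)
for q,c in ((p,(0,0,255)),([.575,.131,.145],(0,255,0))):
    u,v=proj(s,q);dot(a,((u-260)*4.8,(v-150)*4.8),c)
b=cv2.resize(w['color'][100:384,100:400,::-1],(320,303)).copy()
for q,c in ((p,(0,0,255)),([.575,.131,.145],(0,255,0))):
    u,v=proj(w,q);dot(b,((u-100)*320/300,(v-100)*320/300),c)
cv2.imwrite('pics/mix4.png',np.hstack([a,cv2.copyMakeBorder(b,0,81,0,0,0)]))
```

```text
[0.5859618  0.14364888 0.1808835 ] [ 0.1870303  -0.05495008  0.00276448]
```

View pics/mix4.png

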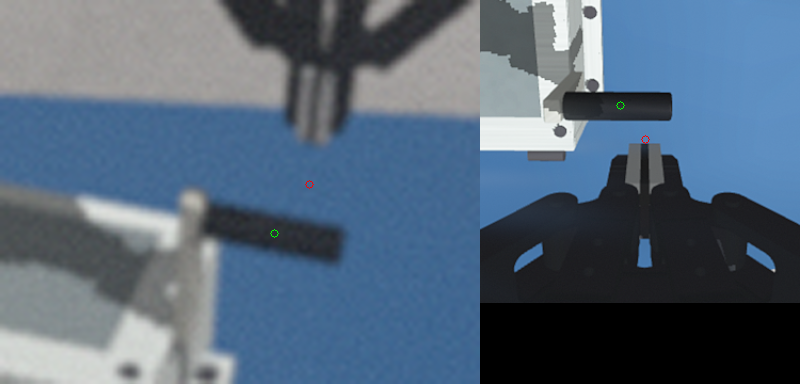

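The projected TCP (red) doesn't match the visible tip: in the scene crop the tip is at (315,140) and the red mark at (309,184). I'll triangulate the real tip.

Run:
```python
from h import *
from scipy.optimize import least_squares
s=load('s4');w=load('w4')
def tri(obs): 
    r=least_squares(lambda p:np.concatenate([np.array(proj(c,p))-uv for c,uv in obs]),[.58,.14,.16]);return r.x,r.fun
print('tip',tri([(s,(325.6,179.2)),(w,(253.75,234))]))
im=w['color'].astype(int);
# bar in w4: crop (617,106)
print('bar s0+w4',tri([(load('scene0'),(316.2,198.1)),(w,((617-480)*.9375+100,106*.9375+100))]))
print('bar top0+w4',tri([(load('top0'),(183.5,172.0)),(w,((617-480)*.9375+100,106*.9375+100))]))
c=load('top0')
R=c['cam_to_world'][:3,:3];print(s['cam_to_world'][:3,3],load('scene0')['cam_to_world'][:3,3],w['cam_to_world'].round(3).tolist(),w['fovy'],s['fovy'])
```

```text
tip (array([0.57937374, 0.14464767, 0.20013839]), array([ 0.01691602,  0.00286526, -0.00397564,  0.00050311]))
bar s0+w4 (array([0.57454314, 0.12886063, 0.14606284]), array([-0.047857  , -0.01122705,  0.01446791, -0.00169813]))
bar top0+w4 (array([0.57323404, 0.12966946, 0.15098532]), array([0.42032798, 0.58390153, 0.13453665, 0.1115471 ]))
[1.45293065 0.06666042 0.77306645] [1.45293065 0.06666042 0.77306645] [[0.237, 0.933, 0.272, 0.517], [0.972, -0.227, -0.066, 0.16], [-0.0, 0.28, -0.96, 0.35], [0.0, 0.0, 0.0, 1.0]] 60.690237051911055 43.04384111653688
```

The visible tip is about 19 mm higher than the reported TCP, so the fingers skimmed just over the bar. I'll go back to −x and descend 19 mm deeper than before.

Request:
{"name": "step_arm", "arguments": {"steps": [[1,[-1.5,0.3,0],0],[1,[-3,0.6,0],0],[1,[-4.5,0.9,0],0],[1,[-5.9,1.1,0],0],[1,[-5.9,1.1,-2],0],[1,[-5.9,1.1,-4.5],0],[1,[-5.9,1.1,-7],0],[1,[-5.9,1.1,-7],0]]}}

```text
time: 4.37
eef_pos: [0.5226, 0.1538, 0.1043]
orientation: [-0.006, 0.12, 0.993, -0.002]
force: [-0.8, 0.4, -1.8]
grip_width: 0.0
```

Request:
{"name": "step_arm", "arguments": {"steps": [[1,[0.5,-0.1,0],0],[1,[1,-0.25,0],0],[1,[1.5,-0.35,0],0],[1,[2,-0.5,0],0],[1,[2.4,-0.6,0],0],[1,[2.8,-0.7,0],0],[1,[3.2,-0.8,0],0],[1,[3.2,-0.8,0],0]]}}

```text
time: 5.03
eef_pos: [0.5588, 0.1468, 0.1117]
orientation: [-0.001, 0.12, 0.993, 0.0]
force: [-3.2, 0.6, 2.6]
grip_width: -0.0
```

Request:
{"name": "step_arm", "arguments": {"steps": [[1,[0.4,-0.1,0.1],0],[1,[0.8,-0.2,0.3],0],[1,[1.2,-0.3,0.5],0],[1,[1.6,-0.4,0.7],0],[1,[2.0,-0.5,0.9],0]]}}

```text
time: 5.45
eef_pos: [0.5782, 0.1424, 0.1215]
orientation: [-0.001, 0.12, 0.993, 0.0]
force: [-4.2, 1.0, 3.9]
grip_width: -0.0
```

Run:
```python
from h import *
s=shot('scene','s5.png');w=shot('wrist','w5.png');o=observe();p=o['eef_pos'];print(p,o['force'])
cv2.imwrite('pics/mix5.png',np.hstack([cv2.resize(s['color'][140:280,210:350,::-1],(380,380)),cv2.resize(w['color'][:,:,::-1],(400,380))]))
```

```text
[0.57942367 0.14203072 0.1213639 ] [-2.93479648  1.09838936  2.94956659]
```

View pics/mix5.png

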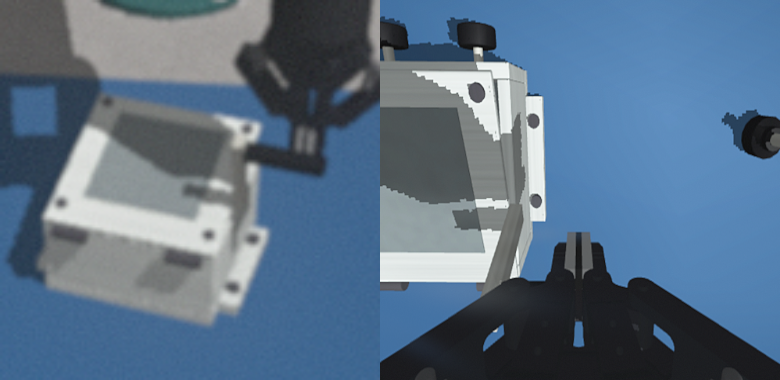

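The bar is now in contact at about 4 N and the cover is lifting. I'll continue along the arc.

Request:
{"name": "step_arm", "arguments": {"steps": [[1,[0.6,-0.15,0.3],0],[1,[1.2,-0.3,0.5],0],[1,[1.8,-0.45,0.7],0],[1,[2.4,-0.6,0.8],0],[1,[3.0,-0.75,0.9],0],[1,[3.6,-0.9,1.0],0],[1,[4.2,-1.05,1.0],0],[1,[4.6,-1.15,1.0],0]]}}

```text
time: 6.22
eef_pos: [0.6262, 0.1297, 0.1299]
orientation: [0.0, 0.12, 0.993, -0.0]
force: [-0.9, -0.1, 1.0]
grip_width: -0.0
```

Request:
{"name": "step_arm", "arguments": {"steps": [[1,[0.6,-0.15,0],0],[1,[1.2,-0.3,-0.1],0],[1,[1.8,-0.45,-0.2],0],[1,[2.4,-0.6,-0.3],0],[1,[3.0,-0.75,-0.5],0],[1,[3.5,-0.87,-0.7],0],[1,[4.0,-1.0,-0.9],0],[1,[4.4,-1.1,-1.1],0]]}}

```text
time: 6.88
eef_pos: [0.6696, 0.119, 0.1185]
orientation: [-0.0, 0.12, 0.993, 0.0]
force: [-0.7, 0.4, -1.0]
grip_width: -0.0001
```

Request:
{"name": "step_arm", "arguments": {"steps": [[1,[0.4,-0.1,-0.3],0],[1,[0.8,-0.2,-0.6],0],[1,[1.2,-0.3,-0.9],0],[1,[1.6,-0.4,-1.3],0],[1,[2.0,-0.5,-1.7],0],[1,[2.3,-0.6,-2.0],0]]}}

```text
time: 7.38
eef_pos: [0.6927, 0.1131, 0.0985]
orientation: [0.0, 0.12, 0.993, 0.0]
force: [-0.8, 0.3, -0.7]
grip_width: 0.0
```

Run:
```python
from h import *
s=shot('scene','s6.png');w=shot('top','t6.png');o=observe();p=o['eef_pos'];print(p,o['force'])
cv2.imwrite('pics/mix6.png',np.hstack([cv2.resize(s['color'][140:280,210:350,::-1],(390,390)),cv2.resize(w['color'][120:260,150:290,::-1],(390,390))]))
```

```text
[0.69292682 0.11276823 0.09858287] [-0.35544626  0.18111436  0.40389015]
```

View pics/mix6.png

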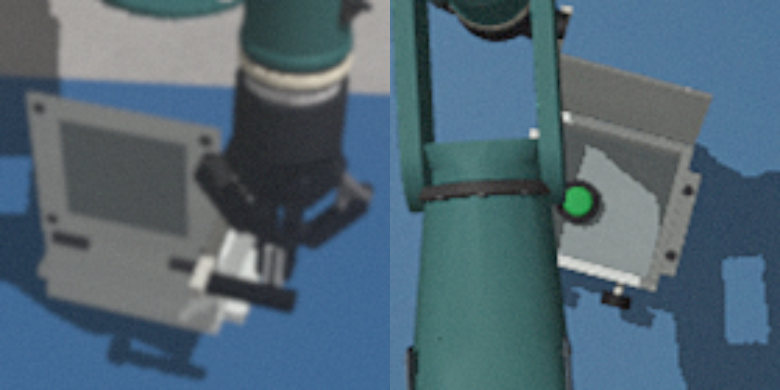

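The cover is past vertical, lying back on the far side, and the button shows at about (578,201) in the crop. I'll back off, rise, then check the cover angle and locate the button.

Request:
{"name": "step_arm", "arguments": {"steps": [[1,[-1,0.25,0],0],[1,[-2,0.5,0],0],[1,[-3.5,0.8,0],0],[1,[-5,1.5,2],0],[1,[-7,2.5,5],0],[1,[-9,3.5,8],0],[1,[-11,4.5,11],0],[1,[-13,6,14],0]]}}

```text
time: 8.15
eef_pos: [0.5617, 0.1729, 0.2418]
orientation: [0.001, 0.121, 0.993, 0.0]
force: [0.4, 0.6, 0.3]
grip_width: -0.0
```

Request:
{"name": "step_arm", "arguments": {"steps": [[1,[-3,2,1],0],[1,[-6,4,1],0],[1,[-9,6,1],0],[1,[-12,8,1],0],[1,[-12,8,1],0]]}}

```text
time: 8.57
eef_pos: [0.4382, 0.2565, 0.2517]
orientation: [0.001, 0.117, 0.993, 0.002]
force: [0.7, -0.5, 0.3]
grip_width: -0.0001
```

Run:
```python
from h import *
from scipy.optimize import least_squares
t=shot('top','t7.png');s=shot('scene','s7.png');w=shot('wrist','w7.png');o=observe();print(o['time'],o['eef_pos'],o['force'])
def g(c):
    i=c['color'].astype(int);m=((i[:,:,1]>1.5*i[:,:,0])&(i[:,:,1]>1.4*i[:,:,2])&(i[:,:,1]>90)).astype(np.uint8)
    n,l,st,ce=cv2.connectedComponentsWithStats(m);return [(st[k],ce[k]) for k in range(1,n) if st[k,4]>15]
for n,c in (('t',t),('s',s),('w',w)):
    for st,ce in g(c): print(n,st,ce,[plane(c,*ce,z).round(4)[:2] for z in (.04,.05,.06)])
cv2.imwrite('pics/mix7.png',np.hstack([cv2.resize(s['color'][140:280,210:350,::-1],(390,390)),cv2.resize(t['color'][120:260,150:290,::-1],(390,390))]))
```

```text
8.7167 [0.44258334 0.25334189 0.25033725] [-0.52171259 -0.41484972  0.02952512]
t [212 187  11  11  89] [216.59550562 191.61797753] [array([0.5315, 0.0463]), array([0.5309, 0.046 ]), array([0.5303, 0.0457])]
w [101 252  26  23 442] [113.64027149 263.19457014] [array([0.5292, 0.0475]), array([0.5251, 0.0533]), array([0.5209, 0.0592])]
```

View pics/mix7.png

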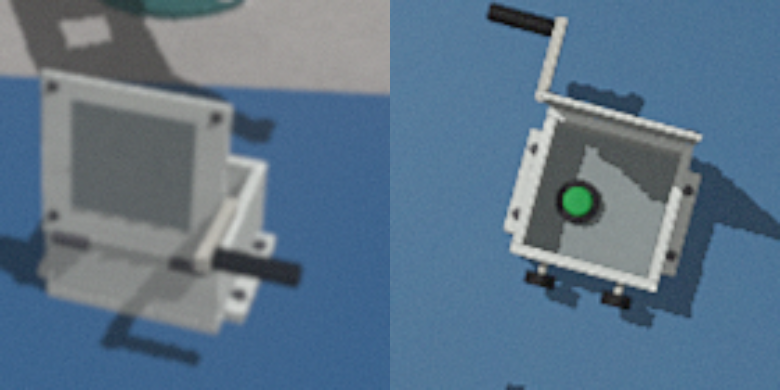

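The fixture is clear and open, with the green button at top crop (577,201). The cover looks fairly upright, so I'll measure its angle from the handle.

Run:
```python
from h import *
from scipy.optimize import least_squares
def bar(c,y0,y1,x0,x1):
    im=c['color'].astype(int);d=np.zeros(im.shape[:2],np.uint8);d[y0:y1,x0:x1]=(im.max(2)<65)[y0:y1,x0:x1]
    n,l,st,ce=cv2.connectedComponentsWithStats(d);j=1+np.argmax(st[1:,4]);ys,xs=np.where(l==j);print(st[j])
    return cv2.minAreaRect(np.c_[xs,ys].astype(np.float32))[0]
ex=np.array([.971,-.239]);ey=np.array([.239,.971]);H=np.array([.605,.002])
for a,b in (('t7','s7'),(None,None)):
    t=load(a) if a else shot('top','t8.png');s=load(b) if b else shot('scene','s8.png')
    bt=bar(t,110,140,175,215);bs=bar(s,222,248,284,325)
    r=least_squares(lambda p:np.r_[np.array(proj(t,p))-bt,np.array(proj(s,p))-bs],[.66,.1,.12])
    p=r.x;q=np.array([(p[:2]-H)@ex,(p[:2]-H)@ey,p[2]-.075]);print(p,q,r.fun,'theta',np.arctan2(70,-60)-np.arctan2(q[2],q[0]))
    o=observe();print(o['time'])
    g=np.array([.531,.046]);print('button fix',(g-H)@ex,(g-H)@ey)
# where would bar project at 1.9/1.5
for th in (1.9,1.6,1.4):
    a=np.arctan2(70,-60)-th;P=np.r_[H+ex*.0922*np.cos(a)+ey*.1175,.075+.0922*np.sin(a)];print(th,proj(t,P),proj(s,P))
```

```text
[185 122  24  11 135]
[287 230  30  12 187]
[0.69745053 0.09893198 0.13939894] [0.06660272 0.11621663 0.06439894] [ 0.55230648  0.00522258  0.41710676 -0.00458551] theta 1.5108454152806865
8.7167
button fix -0.08236999999999996 0.025038000000000008
[186 121  23  12 131]
[286 232  31  12 187]
[0.70024843 0.09834861 0.13570712] [0.06945891 0.11631888 0.06070712] [ 0.74562095  0.00663208  0.56141049 -0.0059858 ] theta 1.5611589543163196
8.8167
button fix -0.08236999999999996 0.025038000000000008
1.9 (np.float64(199.2518849550753), np.float64(122.06033395093364)) (np.float64(299.268524079075), np.float64(252.99933308262254))
1.6 (np.float64(197.3254169471625), np.float64(125.25700597044245)) (np.float64(301.690896559887), np.float64(239.75048864535768))
1.4 (np.float64(195.70887264534065), np.float64(128.9752285314927)) (np.float64(303.6747953728182), np.float64(230.82882599416268))
```

The cover has passed its balance point and is still falling open, from 1.51 to 1.56 rad in 0.1 s. I'll move above the button and wait.

Request:
{"name": "step_arm", "arguments": {"steps": [[1,[1.5,-3,0],0],[1,[3,-6,0],0],[1,[4.5,-9,0],0],[1,[6,-12,0],0],[1,[7.5,-15,0],0],[1,[8.5,-18,0],0],[1,[9.1,-20.7,0],0],[1,[9.1,-20.7,0],0]]}}

```text
time: 9.48
eef_pos: [0.535, 0.04, 0.2482]
orientation: [-0.0, 0.124, 0.992, -0.001]
force: [-0.3, 0.9, -0.3]
grip_width: -0.0001
```

Request:
{"name": "step_arm", "arguments": {"steps": [[1,[0,0,-2],0],[1,[0,0,-4],0],[1,[0,0,-6],0],[1,[0,0,-6],0],[1,[0,0,-6],0],[1,[0,0,-6],0],[1,[0,0,-6],0],[1,[0,0,-6],0]]}}

```text
time: 10.15
eef_pos: [0.5342, 0.0462, 0.1911]
orientation: [0.002, 0.12, 0.993, 0.0]
force: [0.1, 0.0, -0.1]
grip_width: 0.0004
```

```bash
cat > chk.py <<'E'
from h import *
import sys
k=sys.argv[1]
s=shot('scene','s%s.png'%k);w=shot('wrist','w%s.png'%k);o=observe();print(o['time'],o['eef_pos'],o['force'])
im=s['color'].astype(int);d=np.zeros(im.shape[:2],np.uint8);d[225:270,282:325]=(im.max(2)<65)[225:270,282:325]
n,l,st,ce=cv2.connectedComponentsWithStats(d);j=1+np.argmax(st[1:,4]);print('bar scene',ce[j],st[j])
i=w['color'].astype(int);m=((i[:,:,1]>1.5*i[:,:,0])&(i[:,:,1]>1.4*i[:,:,2])&(i[:,:,1]>60)).astype(np.uint8)
n,l,st,ce=cv2.connectedComponentsWithStats(m)
for q in range(1,n):
    if st[q,4]>50: print('green',st[q],ce[q],plane(w,*ce[q],.04),plane(w,*ce[q],.05))
print('tcp proj',proj(w,o['eef_pos']),'true tip',proj(w,o['eef_pos']+[-.006,.001,.019]),'btn',[proj(w,[.531,.046,z]) for z in (.035,.045,.055)])
cv2.imwrite('pics/v%s.png'%k,np.hstack([cv2.resize(s['color'][140:280,210:350,::-1],(300,300)),cv2.resize(w['color'][:,:,::-1],(400,300))]))
E
python3 chk.py 9
```

```text
10.25 [0.53382452 0.04621182 0.19050715] [ 0.14101041 -0.30072362 -1.05282385]
bar scene [298.31979695 252.46192893] [284 247  30  12 197]
green [238 153  30  31 725] [252.08      168.0537931] [0.52949881 0.04478568 0.04      ] [0.52744416 0.04534361 0.05      ]
tcp proj (np.float64(255.00670768055082), np.float64(231.68928401768392)) true tip (np.float64(254.23658162543214), np.float64(235.5160150513599)) btn [(np.float64(253.63383382360735), np.float64(168.15836166218523)), (np.float64(253.62627894605288), np.float64(170.29888292521795)), (np.float64(253.61825751000643), np.float64(172.57159407026055))]
```

The cover rests at about 1.9 rad: the bar is at (298.3,252.5), against (299.3,253.0) predicted. The hand is over the button, so I'll descend.

Request:
{"name": "step_arm", "arguments": {"steps": [[1,[-0.2,0,-2],0],[1,[-0.2,0,-4],0],[1,[-0.2,0,-6],0],[1,[-0.2,0,-8],0],[1,[-0.2,0,-10],0],[1,[-0.2,0,-12],0],[1,[-0.2,0,-13],0],[1,[-0.2,0,-13],0]]}}

```text
time: 10.92
eef_pos: [0.5293, 0.0463, 0.0566]
orientation: [-0.003, 0.12, 0.993, -0.0]
force: [-0.5, 1.1, -0.6]
grip_width: -0.0002
```

```bash
python3 chk.py 10
```

```text
11.0167 [0.53165729 0.04619853 0.05993148] [0.52442873 1.18572407 0.58218474]
bar scene [298.43589744 252.43076923] [284 247  30  12 195]
green [ 229  193   48   45 1702] [252.30258519 215.65099882] [0.52724053 0.0453551  0.04      ] [0.52371177 0.04627805 0.05      ]
tcp proj (np.float64(255.4975945116951), np.float64(235.12999471173475)) true tip (np.float64(254.73967414811545), np.float64(239.21685672658185)) btn [(np.float64(254.79367139682685), np.float64(218.1914568668333)), (np.float64(254.81991923017878), np.float64(224.11318444328222)), (np.float64(254.84889774744406), np.float64(230.6509768207934))]
```

View pics/v10.png

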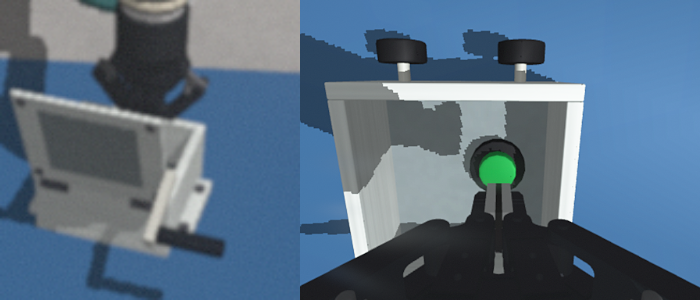

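The cover is open, and the fingertips are centred in y just above the button (wrist view, about (498,165)). I'll go down gently.

Request:
{"name": "step_arm", "arguments": {"steps": [[1,[0,0,-0.5],0],[1,[0,0,-1],0],[1,[0,0,-1.5],0],[1,[0,0,-2],0],[1,[0,0,-2],0],[1,[0,0,-2],0]]}}

```text
time: 11.52
eef_pos: [0.5308, 0.0462, 0.0387]
orientation: [-0.0, 0.12, 0.993, 0.0]
force: [0.4, -0.0, 0.1]
grip_width: -0.0001
```

Request:
{"name": "step_arm", "arguments": {"steps": [[1,[0,0,-0.3],0],[1,[0,0,-0.6],0],[1,[0,0,-0.6],0],[1,[0,0,-0.6],0]]}}

```text
time: 11.85
eef_pos: [0.531, 0.0462, 0.033]
orientation: [-0.0, 0.12, 0.993, 0.0]
force: [-0.4, 0.7, -0.5]
grip_width: -0.0001
```

Request:
{"name": "step_arm", "arguments": {"steps": [[1,[0,0,-0.3],0],[1,[0,0,-0.6],0],[1,[0,0,-0.6],0],[1,[0,0,-0.6],0]]}}

```text
time: 12.18
eef_pos: [0.5309, 0.0462, 0.0269]
orientation: [-0.0, 0.12, 0.993, 0.0]
force: [-1.0, 0.4, 0.7]
grip_width: -0.0001
```

Request:
{"name": "step_arm", "arguments": {"steps": [[1,[0,0,-0.2],0],[1,[0,0,-0.4],0],[1,[0,0,-0.4],0],[1,[0,0,-0.4],0]]}}

```text
time: 12.52
eef_pos: [0.531, 0.0461, 0.023]
orientation: [-0.0, 0.12, 0.993, 0.0]
force: [-0.4, -0.7, -0.5]
grip_width: -0.0003
```

Request:
{"name": "step_arm", "arguments": {"steps": [[1,[0,0,-0.2],0],[1,[0,0,-0.4],0],[1,[0,0,-0.4],0],[1,[0,0,-0.4],0]]}}

```text
time: 12.85
eef_pos: [0.531, 0.0462, 0.019]
orientation: [-0.0, 0.12, 0.993, 0.0]
force: [0.4, -0.3, -0.2]
grip_width: -0.0
```

Request:
{"name": "step_arm", "arguments": {"steps": [[1,[0,0,-0.2],0],[1,[0,0,-0.3],0],[1,[0,0,-0.3],0],[1,[0,0,-0.3],0]]}}

```text
time: 13.18
eef_pos: [0.5311, 0.0462, 0.0161]
orientation: [-0.0, 0.12, 0.993, 0.0]
force: [0.1, 0.2, -0.6]
grip_width: -0.0001
```

Request:
{"name": "step_arm", "arguments": {"steps": [[1,[0,0,-0.2],0],[1,[0,0,-0.3],0],[1,[0,0,-0.3],0],[1,[0,0,-0.3],0]]}}

```text
time: 13.52
eef_pos: [0.5316, 0.0461, 0.0137]
orientation: [0.0, 0.12, 0.993, 0.0]
force: [0.1, 0.3, 2.5]
grip_width: -0.0001
```

```bash
python3 chk.py 11
python3 - <<'E'
from h import *
w=load('w11');i=w['color'].astype(int)
m=((i[:,:,1]>1.5*i[:,:,0])&(i[:,:,1]>1.4*i[:,:,2])&(i[:,:,1]>60))
ys,xs=np.where(m);print('left/right at rows',[(y,xs[ys==y].min(),xs[ys==y].max(),len(xs[ys==y])) for y in range(ys.min(),ys.max()+1,4)])
f=192/np.tan(np.radians(w['fovy']/2));T=w['cam_to_world']
W=xs.max()-xs.min()+1;Z=.030*f/W
# depth of button from width -> height
y=ys[xs==xs.min()].mean();u=(xs.max()+xs.min())/2
d=np.array([(u-w['cx'])/f,(y-w['cy'])/f,1])*Z;print(W,'button centre',T[:3,:3]@d+T[:3,3])
E
```

```text
13.6167 [0.53161013 0.04614972 0.01365153] [-0.02061079 -0.32128074  1.94383531]
bar scene [298.45641026 252.47692308] [284 247  30  12 195]
green [ 222  217   60   34 1011] [250.47774481 231.0553907 ] [0.51959582 0.04679058 0.04      ] [0.51552367 0.04790168 0.05      ]
tcp proj (np.float64(255.05233097252358), np.float64(232.24341642974647)) true tip (np.float64(254.2698470773712), np.float64(236.06910962410325)) btn [(np.float64(254.59236583628916), np.float64(248.4049297463195)), (np.float64(254.62830250910417), np.float64(258.00989048448196)), (np.float64(254.66911986460707), np.float64(268.91933385613254))]
left/right at rows [(217, np.int64(248), np.int64(255), 8), (221, np.int64(236), np.int64(267), 32), (225, np.int64(231), np.int64(272), 42), (229, np.int64(227), np.int64(276), 50), (233, np.int64(225), np.int64(278), 54), (237, np.int64(223), np.int64(280), 28), (241, np.int64(222), np.int64(281), 30), (245, np.int64(222), np.int64(281), 18), (249, np.int64(222), np.int64(223), 2)]
60 button centre [0.53027815 0.0445904  0.03134419]
```

The button is in contact at about 2 N. I'll press on about 6 mm and watch the force.

Request:
{"name": "step_arm", "arguments": {"steps": [[1,[0,0,-0.1],0],[1,[0,0,-0.2],0],[1,[0,0,-0.3],0],[1,[0,0,-0.3],0]]}}

```text
time: 13.95
eef_pos: [0.5316, 0.0462, 0.0105]
orientation: [0.0, 0.12, 0.993, 0.0]
force: [0.2, -0.2, 3.7]
grip_width: 0.0002
```

Request:
{"name": "step_arm", "arguments": {"steps": [[1,[0,0,-0.1],0],[1,[0,0,-0.2],0],[1,[0,0,-0.2],0],[1,[0,0,-0.2],0]]}}

```text
time: 14.28
eef_pos: [0.5316, 0.0462, 0.009]
orientation: [0.0, 0.12, 0.993, 0.0]
force: [-0.6, 1.1, 7.0]
grip_width: -0.0001
```

Request:
{"name": "step_arm", "arguments": {"steps": [[1,[0,0,-0.1],0],[1,[0,0,-0.2],0],[1,[0,0,-0.2],0],[1,[0,0,-0.2],0]]}}

```text
time: 14.62
eef_pos: [0.5317, 0.0462, 0.0088]
orientation: [0.001, 0.12, 0.993, 0.0]
force: [-5.4, 0.3, 14.8]
grip_width: -0.0003
```

The button has bottomed: the force rises to 15 N without further travel, after about 6 mm in all. I'll release and rise clear.

Request:
{"name": "step_arm", "arguments": {"steps": [[1,[0,0,0.5],0],[1,[0,0,1.5],0],[1,[0,0,3.5],0],[1,[0,0,7],0],[1,[0,0,11],0],[1,[0,0,15],0],[1,[0,0,19],0],[1,[0,0,19],0]]}}

```text
time: 15.28
eef_pos: [0.535, 0.0461, 0.206]
orientation: [0.008, 0.12, 0.993, 0.001]
force: [0.3, 0.1, 2.8]
grip_width: 0.0001
```

Request:
{"name": "step_arm", "arguments": {"steps": [[1,[-3,0,3],0],[1,[-6,0,5],0],[1,[-9,0,5],0],[1,[-9,0,5],0],[1,[-9,0,5],0],[1,[-9,0,5],0]]}}

```text
time: 15.78
eef_pos: [0.4411, 0.0462, 0.2454]
orientation: [-0.001, 0.12, 0.993, -0.0]
force: [-0.2, -0.8, -0.8]
grip_width: -0.0003
```

```bash
python3 chk.py 12
python3 - <<'E'
from h import *
s0=load('scene0')['color'].astype(int);s=load('s12')['color'].astype(int);d=abs(s-s0).max(2)
for n,(x0,x1,y0,y1) in dict(oil=(104,134,168,218),sample=(88,128,230,262),cup=(375,410,185,226),ts=(394,418,232,266)).items(): print(n,d[y0:y1,x0:x1].mean(),(d[y0:y1,x0:x1]>60).sum())
w7=load('w12');i=w7['color'].astype(int);m=((i[:,:,1]>1.5*i[:,:,0])&(i[:,:,1]>1.4*i[:,:,2])&(i[:,:,1]>60))
p=plane(w7,*np.argwhere(m).mean(0)[::-1],.037);print(p, observe()['dq'].round(3))
E
```

```text
15.8833 [0.44148234 0.04609332 0.24507344] [ 0.30684577  0.03280701 -1.13349799]
bar scene [298.35678392 252.48241206] [284 247  30  12 199]
green [259 219  24  25 419] [271.20286396 229.75894988] [0.52723897 0.0461197  0.04      ] [0.52308288 0.04655819 0.05      ]
tcp proj (np.float64(255.08391869831055), np.float64(232.48193246321313)) true tip (np.float64(254.28070443979394), np.float64(236.22574594246709)) btn [(np.float64(271.5825324645937), np.float64(230.96572803379365)), (np.float64(272.00156820863447), np.float64(234.17096356674398)), (np.float64(272.44135496897945), np.float64(237.5349251648317))]
oil 7.661333333333333 0
sample 8.97890625 0
cup 7.902439024390244 0
ts 7.252450980392157 0
[0.5284858  0.04598815 0.037     ] [-0.001  0.006 -0.007  0.001  0.001  0.   ]
```

The cover is still open, the bystanders haven't changed, and the robot is clear and still.

```bash
python3 -c "
from workcell import hand_in
print(hand_in())"
```

```text
the job is handed in; nothing more can be done
None
```

The cover is open on its stop, the reset button has been pressed and released, and the job was handed in at about 16 s of the 51 s. `hand_in` gives no verdict, so what follows is from my own checks.

- **Cover:** I pushed the handle with shut fingertips, at readings of about 4 N. It fell open on its own, and its final handle position in the scene image matches 1.9 rad to about 1 pixel.
- **Button:** it went down about 6 mm. The force then rose to about 15 N with no further travel, so it had bottomed. I did not separately measure it springing back; it was only seen again in its place from the wrist camera.
- **Bystanders:** the bottle, thumbscrew, sample and cup look unchanged between the first and last scene images.
- **Robot:** still, and well clear of everything at hand-in.

**Failed first try:** my first push missed because the fingers skimmed just over the bar without moving the cover.

**Disagreement:** the visible fingertips triangulated about 19 mm higher than the reported TCP. I went 19 mm lower for the second push, which worked, and the button contact fitted the same offset. I did not find its cause.

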